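Re-index the specimen tube at the red station

ROBOT

A 6-joint arm with a two-finger parallel gripper is mounted at the origin on the work surface. World frame = base frame: x ahead of the robot, y to its left, z up, the work surface at z = 0. Lengths are in m, angles in rad, forces in N, time in s.
With the tool pointing down it reaches from about 0.425 to 1.125 m from the base axis. Payload 14.9 kg.
Tool frame: the origin (TCP) lies at the very end of the fingers, on their centre line; the grasp point (between the pads) lies manip.hold_point_z behind it (manip.hold_point_z is the distance from the TCP to the grasp point, in m); z points along the fingers, y is the line along which they close (so a half turn about z gives the same grasp; the last joint's range is limited). The gripper opens to 91 mm and grips with 3 to 60 N. Pads are 32 mm wide; open, the fingers measure 118 mm over their backs; the gripper's body (76 mm by 178 mm) begins 60 mm behind the grasp point.
Start: joints at [1.237, 0.379, 1.734, -0, 1.028, -0.033], TCP at [0.207, 0.669, 0.214] pointing down, gripper open.
Joint ranges: [-2.77, 2.77], [-0.74, 2.19], [0, 2.66], [-1.06, 4.2], [0.31, 2.87], [-3.08, 3.08]. Speed limits (rad/s): [1.89, 1.89, 2.39, 3.14, 3.14, 3.14].

INTERFACE

Orientations are given as a unit quaternion [w, x, y, z].
In Python, from station import manip, imaging gives the robot as it stands.
- The arm moves only by the tool carry_out, never from a script. Its argument "deltas" is one flat list of numbers, 7 for each row, row after row: the shift along the tool's x, y, z each as a share of 200 mm, from -1 to 1, then the turn, a rotation vector about the tool's x, y, z each as a share of pi/2 rad, from -1 to 1, then the opening, from -1 (shut) to 1 (fully open), so that 0 is half open. A call has 1 to 20 rows; each row is the pose to reach, as a shift and turn from the pose commanded when the call began, along the tool's axes at that moment; what a row does not reach only later rows make up. A row lasts 1/10 s, in which the tool goes at most 50 mm and 8.59 degrees, less where a joint would pass 70% of its speed; a pose out of reach is approached as far as the arm can. A call with a number of a shift or a turn outside -1 to 1 is refused whole. A call with a gripper value outside its range is refused whole. The fingers move at their own pace and stop on an object; the grip force is fixed at half the most. Time passes only in rows, so rows that repeat a pose let the fingers close. It gives the time, the measured TCP pose, the force, the opening and the grip force at its end, in the units of the state.
- manip.get_state(): the state, without advancing time (a new reading comes with each control period).
- imaging.get_image(name): name is "scene" or "side" or "wrist"; returns (picture, depth): 420x560x3 uint8, red, green, blue; 420x560 float32, m along the optical axis (not along the pixel's ray), 0 where there is no reading.
- imaging.camera_model(name): a dict with "mtx" (3x3 intrinsics, pixels), "position" and "rotation" of the camera in the world; the wrist camera has in their place "T_tool_cam" (4x4, takes a point from camera to tool coordinates, whose origin is the TCP and whose axes are the flange's). Camera axes: x right, y up, looking along -z (the intrinsics and any distortion apply to the point x, -y, -z); pixel columns grow to the right and rows downward; lengths in m; the calibration is good to about 2 mm. A picture is of the moment at which its call begins: read the wrist's pose just before it. camera_model takes no time and is no camera call.
- manip.sign_off(): hands the job in; it is judged then, once.
Trained networks look in the newest picture that a camera, given by its name, has taken for a name from the list of things; names that differ only in an ending like _2 or _b are one class to them, and where a whole thing is asked for, a point or a joint stands for the part that bears it (a point fixed in the world has none). Each returns a list of dicts, best first, with "p" (0 to 1); they miss things now and then, are a little off and sometimes report something else, mostly with a low value. They report only what shows in the picture. A call takes as long as a camera call. They do not tell look-alikes from the thing itself.
- imaging.cut_out(thing, camera): "mask" (420x560 bool, what is visible of it) and "position" ([column, row] in pixels, amid what is visible of it).
- imaging.place_of(thing, camera): "position" ([column, row] in pixels: a listed point, or the origin of a listed thing).
The state is a dict: "clock": time; "joint_pos": joint angles; "joint_velocities": joint speeds; "joint_torque": joint torques, N m; "tcp_pos": TCP position; "tool_rot": TCP orientation; "ft_force": force on the tool from outside, world axes, zero at the start; "moment": the same for the moment, N m; "width": opening from 0.0 (shut) to 1.0 (fully open); "gripper_force": force on a finger pad.
Only numpy, scipy, OpenCV 4.12 (cv2) and the standard library are available. Lean on these libraries where they do the work, as an engineer would, in place of code of your own. Each camera call takes 0.05 s, during which the arm holds its last target. There are 200 camera calls.

TASK

Move the vertebra to the red station: pull the black knob of the spring plunger up, slide the blue outer tube along until it is at the red tab, and let the plunger drop fully home into the hole there so that the tube is locked, then let go. The tabs stand only roughly beside their holes, so feel for the hole, gently: never force the tube hard against its plunger. Keep the vertebra in its tray and leave everything else on the bench where it is.

Things in the scene. Friction and masses are not known exactly. Their poses are not given: they have to be found in the camera images.
- base: grey base plate of the specimen slide, 100 x 344 x 12 mm, fixed to the bench. Origin: centre of its underside. Its y axis is the direction in which the blue tube slides; the white tray is on its -x side, the coloured tabs on its +x side. A grey block at each end carries the inner tube.
- tube: fixed aluminium inner tube, 30 x 30 mm, 302 mm long along its y axis (the sliding direction), its flat top face 60 mm above the bench. Origin: centre of its underside. Along the top face are five 10 mm index holes, unevenly spaced, at least 40 mm apart: one near the middle, where the plunger sits at the start, and one at each of the four tabs.
- sleeve (a joint): position of the blue outer tube (80 mm long, 42 x 42 mm, its top 66 mm above the bench) along the base's +y; m; 0 at the start, with the plunger in the middle hole; end stops at -0.109 and +0.109. It slides freely with 1 to 4 N, also when it is only pushed at the knob.
- plunger (a joint): height to which the spring plunger is pulled up; m; 0 = fully home in a hole, 0.008 = its pin rests on the tube's top face between holes, 0.016 = upper stop. The spring pushes it down with 5 N at 0 to 10 N at the stop. The pin is clear of the hole above 0.008.
- knob (a point): centre of the plunger's knob, a black upright cylinder 26 mm across and 28 mm tall standing on the middle of the blue tube; its underside is 88 mm and this point 102 mm above the bench when home. Below it a 24 mm wide boss ends 78 mm above the bench. It rises with the plunger and travels with the blue tube; it does not tilt. Take it from above; pushing it sideways slides the tube.
- pin: steel pin below the knob, 8 mm across, that drops 8 mm into a 10 mm hole; it enters only when it is within about 1 mm of the hole's centre along the tube, and then the tube is locked. Origin: the pin's lower tip, straight below the knob.
- tab_red: red tab on a dark foot, on the base plate's +x edge, 32 mm tall, 16 mm wide along the tube; marks the wanted hole. Origin: centre of its underside, 39 mm to +x of the tube's centre line. It is fixed, but stands beside its hole only roughly: up to 7 mm off along the tube either way.
- tray (a point): centre of the floor of the white tray (inside 86 x 72 mm, walls 12 mm above the floor) fixed to the -x side of the blue tube, 44 mm above the bench.
- vertebra_center (a point): middle of the loose vertebra, a bone about 50 x 50 x 19 mm and 50 g, lying in the tray.
- skull: loose skull, about 170 x 140 x 155 mm, on the bench to the left. Origin: on the bench below its middle.
- humerus: loose long bone, 220 mm, lying on the bench beyond the slide. Origin: its underside, mid-length.
- mandible: loose lower jaw bone, about 100 x 100 x 50 mm, on the bench to the right. Origin: its underside.
- jar: loose amber jar with a white cap, 64 mm across, 85 mm tall, on the bench to the right. Origin: centre of its underside.
- caliper: loose steel caliper, 190 mm long, lying flat between the robot and the slide. Origin: its underside, mid-length.
- brush: loose brush, 170 mm long, lying flat between the robot and the slide. Origin: its underside, mid-length.
Mind the look-alikes: they are no part of the job. What is meant by the part that bears vertebra_center is not orange, purple or yellow, and is the smaller of those in its own colour.

How it is judged:
By the outcome, as a careful person would: the job done as asked, in the order asked, and still so for the second after the job is handed in, with the robot touching nothing.
It also fails if it takes over 42 s, if anything falls off the work surface, if the arm or the gripper's body presses on something with over 40 N, if the wrist force passes 120 N, or if a joint passes its speed limit or range.

## Working session

There is one attempt and no reset: what is moved stays moved. The work goes in short steps, Python scripts to look and compute and a tool call to move; the robot and the scene stay as the last step left them, time stands still between calls to the robot, and variables do not carry over. Pictures are saved under pics/ and viewed, at most 10 in all, crops included, and the job is handed in when it is done.

Besides the shell and the picture viewer there is one more tool, called after ">>>" as name(argument=value, ...) on one line, values as JSON. carry_out: Moves the arm, as the interface text tells. Its arguments: {"type":"object","properties":{"deltas":{"type":"array","items":{"type":"number"}}},"required":["deltas"]}

```bash
mkdir -p pics; cat > h.py <<'E'
import numpy as np, cv2
from station import manip, imaging
from scipy.spatial.transform import Rotation as R
def cam(name):
    m=imaging.camera_model(name); K=np.array(m["mtx"])
    if name=="wrist":
        s=manip.get_state(); q=s["tool_rot"]
        T=np.eye(4); T[:3,:3]=R.from_quat([q[1],q[2],q[3],q[0]]).as_matrix(); T[:3,3]=s["tcp_pos"]
        T=T@np.array(m["T_tool_cam"]); return K,T[:3,:3],T[:3,3],m
    return K,np.array(m["rotation"]),np.array(m["position"]),m
def ray(c,px):
    K,Rm,p,m=c; u=np.linalg.inv(K)@[px[0],px[1],1]
    return p,Rm@np.array([u[0],-u[1],-u[2]])
def at_z(c,px,z):
    p,d=ray(c,px); return p+d*(z-p[2])/d[2]
def at_d(c,px,dep):
    p,d=ray(c,px); return p+d*dep
def save(n,img): cv2.imwrite(n,cv2.cvtColor(img,cv2.COLOR_RGB2BGR))
E
python3 - <<'E'
from h import *
s=manip.get_state(); print(s, manip.hold_point_z)
for n in ["scene","side"]:
    c=cam(n); print(c[3]); img,d=imaging.get_image(n); save(f"pics/{n}0.png",img)
    for t in ["knob","tab_red","vertebra_center","tray","base","tube"]:
        for r in imaging.place_of(t,n)[:3]:
            px=r["position"]; z={"knob":.102,"tab_red":.012,"tray":.044,"vertebra_center":.0535,"base":0,"tube":.03}[t]
            print(n,t,round(r["p"],2),np.round(px),at_z(c,px,z).round(3))
E
```

```text
{'clock': 0.0, 'joint_pos': array([ 1.23672745e+00,  3.79406016e-01,  1.73479899e+00,  2.74919907e-05,
        1.02848629e+00, -3.33206927e-02]), 'joint_velocities': array([ 0.00091022,  0.00019234,  0.00160097, -0.00156666, -0.00071796,
        0.00029568]), 'joint_torque': array([-7.08057822e-03, -7.63761663e+01, -4.34353137e+01,  6.47588773e-02,
        4.25436348e-02, -1.13881026e-04]), 'tcp_pos': array([0.20724476, 0.66819361, 0.21328101]), 'tool_rot': array([-1.11913033e-04,  1.49815012e-01,  9.88713892e-01, -5.37931138e-04]), 'ft_force': array([-0.33556622, -0.07526759, -1.29828664]), 'moment': array([ 0.0003018 , -0.01565751, -0.00148646]), 'gripper_force': 0.0, 'width': 1.001892726919004} 0.0188
{'mtx': array([[447.40493886,   0.        , 287.6421047 ],
       [  0.        , 447.40493886, 211.70739632],
       [  0.        ,   0.        ,   1.        ]]), 'position': array([0.9721031 , 0.46929019, 1.0953353 ]), 'rotation': array([0.35722848, 0.09873021, 0.24659642, 0.89544981])}Traceback (most recent call last):
  File "<stdin>", line 8, in <module>
  File "h.py", line 15, in at_z
    p,d=ray(c,px); return p+d*(z-p[2])/d[2]
        ~~~^^^^^^
  File "h.py", line 13, in ray
    return p,Rm@np.array([u[0],-u[1],-u[2]])
             ~~^~~~~~~~~~~~~~~~~~~~~~~~~~~~~
ValueError: matmul: Input operand 1 has a mismatch in its core dimension 0, with gufunc signature (n?,k),(k,m?)->(n?,m?) (size 3 is different from 4)
```

```bash
sed -i 's/return K,np.array(m\["rotation"\])/q=m["rotation"]; return K,R.from_quat([q[1],q[2],q[3],q[0]]).as_matrix()/' h.py
python3 - <<'E'
from h import *
for n in ["scene","side"]:
    c=cam(n); img,d=imaging.get_image(n); save(f"pics/{n}0.png",img)
    for t in ["knob","tab_red","vertebra_center","tray","base","tube"]:
        for r in imaging.place_of(t,n)[:3]:
            px=r["position"]; z={"knob":.102,"tab_red":.012,"tray":.044,"vertebra_center":.0535,"base":0,"tube":.03}[t]
            print(n,t,round(r["p"],2),np.round(px),at_z(c,px,z).round(3))
E
```

```text
scene knob 0.65 [283. 215.] [0.579 0.04  0.102]
scene tab_red 0.58 [243. 214.] [ 0.622 -0.08   0.012]
scene tab_red 0.53 [275. 236.] [0.605 0.033 0.012]
scene vertebra_center 0.97 [351. 284.] [0.573 0.278 0.054]
scene vertebra_center 0.78 [325. 183.] [0.404 0.024 0.054]
scene vertebra_center 0.73 [377. 206.] [0.354 0.175 0.054]
scene tray 0.57 [298. 211.] [0.518 0.034 0.044]
scene base 0.78 [276. 234.] [0.594 0.026 0.   ]
scene tube 0.94 [276. 232.] [0.602 0.034 0.03 ]
scene tube 0.5 [245. 211.] [ 0.618 -0.073  0.03 ]
side knob 0.53 [281. 204.] [0.583 0.016 0.102]
side tab_red 0.59 [309. 246.] [ 0.607 -0.09   0.012]
side tab_red 0.24 [203. 243.] [0.364 0.078 0.012]
side vertebra_center 0.96 [219. 258.] [ 0.351 -0.044  0.053]
side vertebra_center 0.76 [227. 190.] [0.521 0.223 0.053]
side vertebra_center 0.72 [176. 228.] [0.309 0.126 0.053]
side tray 0.97 [258. 225.] [0.515 0.033 0.044]
side base 0.75 [278. 230.] [0.584 0.032 0.   ]
side tube 0.9 [279. 219.] [0.592 0.04  0.03 ]
```

View pics/scene0.png

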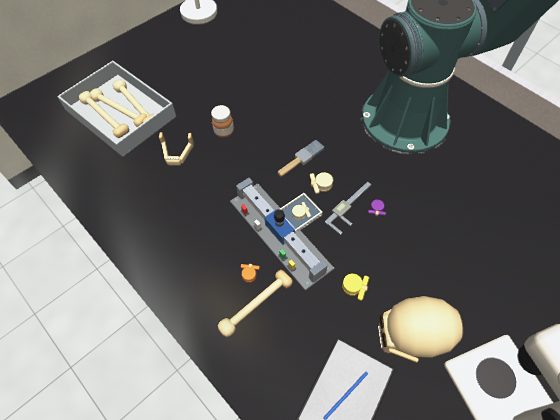

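View pics/side0.png

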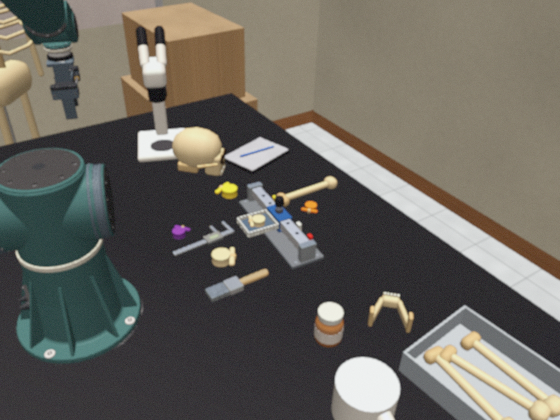

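The slide is near the scene image centre: knob at about (280,215), red tab (243,209), white (257,225), green (282,254) and yellow (291,264), with the tray on the robot's side. The other bone-coloured vertebra, near (322,182), lies on the bench. Next I measure the axis.

```bash
python3 - <<'E'
from h import *
c=cam("scene"); img,d=imaging.get_image("scene")
H,W=d.shape; U,V=np.meshgrid(np.arange(W),np.arange(H))
K,Rm,p,_=c
P=np.stack([(U-K[0,2])/K[0,0]*d,-(V-K[1,2])/K[1,1]*d,-d],-1)@Rm.T+p
roi=(U>225)&(U<340)&(V>175)&(V<295)&(d>0)
I=img.astype(int)
hsv=cv2.cvtColor(img,cv2.COLOR_RGB2HSV).astype(int)
top=roi&(abs(P[...,2]-.06)<.006)&(hsv[...,1]<60)
q=P[top]; print(len(q))
v=np.linalg.svd(q[:,:2]-q[:,:2].mean(0),full_matrices=False)[2][0]; print("pts",q.mean(0),v)
def comp(n,m):
    m=roi&m; print(n,m.sum(),P[m].mean(0).round(4),[U[m].mean().round(),V[m].mean().round()])
h,s,vv=hsv[...,0],hsv[...,1],hsv[...,2]
comp("red",((h<5)|(h>174))&(s>150)&(vv>80)&(P[...,2]>.015)&(V<225))
comp("green",(h>45)&(h<85)&(s>120)&(vv>60)&(P[...,2]>.015))
comp("yellow",(h>20)&(h<33)&(s>150)&(vv>80)&(U<300)&(P[...,2]>.015))
comp("blue",(h>100)&(h<125)&(s>120)&(P[...,2]>.055)&(P[...,2]<.075))
comp("black",(vv<50)&(P[...,2]>.085)&(P[...,2]<.13))
m=roi&(vv<60)&(P[...,2]>.109); print(P[m].mean(0),m.sum())
E
```

```text
1294
pts [0.57604611 0.04374289 0.05981676] [0.10781274 0.99417122]
red 35 [ 0.618  -0.0786  0.0361] [np.float64(244.0), np.float64(209.0)]
green 34 [0.6351 0.0942 0.0363] [np.float64(282.0), np.float64(254.0)]
yellow 20 [0.6391 0.1354 0.0307] [np.float64(292.0), np.float64(266.0)]
blue 300 [0.5945 0.0392 0.0648] [np.float64(279.0), np.float64(226.0)]
black 53 [0.5922 0.0397 0.1055] [np.float64(279.0), np.float64(217.0)]
[0.5894733  0.03429736 0.11443748] 57
```

>>> carry_out(deltas=[-0.93,-0.88,-0.2,0,0,0,1,-0.93,-0.88,-0.2,0,0,0,1,-0.93,-0.88,-0.2,0,0,0,1,-0.93,-0.88,-0.2,0,0,0,1,-0.93,-0.88,-0.2,0,0,0,1,-0.93,-0.88,-0.2,0,0,0,1,-0.93,-0.88,-0.2,0,0,0,1])

```text
clock: 1.55
tcp_pos: [0.3337, 0.4446, 0.2545]
tool_rot: [0.0, 0.151, 0.989, 0.0]
ft_force: [-0.0, -0.3, 0.6]
width: 0.998
gripper_force: 0.0
```

>>> carry_out(deltas=[-0.93,-0.88,-0.2,0,0,0,1,-0.93,-0.88,-0.2,0,0,0,1,-0.93,-0.88,-0.2,0,0,0,1,-0.93,-0.88,-0.2,0,0,0,1,-0.93,-0.88,-0.2,0,0,0,1,-0.93,-0.88,-0.2,0,0,0,1,-0.93,-0.88,-0.2,0,0,0,1])

```text
clock: 2.25
tcp_pos: [0.459, 0.2223, 0.294]
tool_rot: [0.0, 0.151, 0.989, 0.0]
ft_force: [-0.2, 0.4, 0.0]
width: 1.002
gripper_force: 0.0
```

>>> carry_out(deltas=[-0.93,-0.88,0,0,0,-0.13,1,-0.93,-0.88,0,0,0,-0.13,1,-0.93,-0.88,0,0,0,-0.13,1,-0.93,-0.88,0,0,0,-0.13,1,-0.93,-0.88,0,0,0,-0.13,1,-0.93,-0.88,0,0,0,-0.13,1,-0.93,-0.88,0,0,0,-0.13,1,-0.93,-0.88,0,0,0,-0.13,1])

```text
clock: 3.05
tcp_pos: [0.5835, 0.001, 0.2933]
tool_rot: [-0.001, 0.048, 0.999, 0.0]
ft_force: [-0.8, -0.4, 0.3]
width: 1.002
gripper_force: 0.0
```

```bash
python3 - <<'E'
from h import *
s=manip.get_state(); print(s["clock"],s["tcp_pos"],s["tool_rot"],s["ft_force"])
c=cam("wrist"); print(c[3],c[2]); img,d=imaging.get_image("wrist"); save("pics/w1.png",img)
E
```

```text
3.05 [0.58345497 0.0009984  0.29332766] [-5.63382040e-04  4.76404133e-02  9.98864377e-01  1.70893971e-04] [-0.77319096 -0.44858573  0.27439099]
{'mtx': array([[353.7217703 ,   0.        , 275.53774818],
       [  0.        , 353.7217703 , 211.23373298],
       [  0.        ,   0.        ,   1.        ]]), 'T_tool_cam': array([[-1.24987299e-03,  9.68782831e-01,  2.47907774e-01,
         6.96573233e-02],
       [ 9.99999215e-01,  1.23287869e-03,  2.23794110e-04,
        -5.01789648e-04],
       [-8.88323208e-05,  2.47907859e-01, -9.68783611e-01,
        -1.71480895e-01],
       [ 0.00000000e+00,  0.00000000e+00,  0.00000000e+00,
         1.00000000e+00]])} [0.51425633 0.0070606  0.46488782]
```

View pics/w1.png

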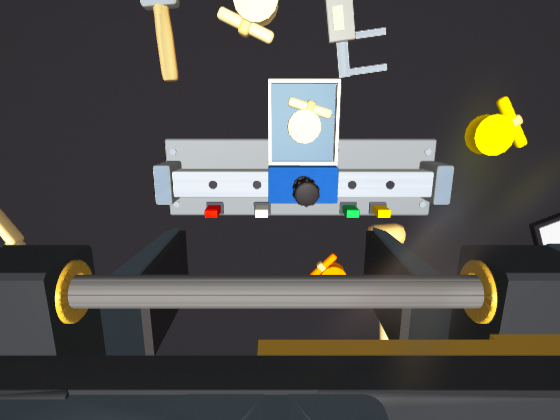

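The wrist view shows the red tab at (212,212) and its hole at (213,185). The knob is at (306,192) on the blue tube (columns 268–338).

```bash
python3 - <<'E'
from h import *
c=cam("wrist"); img,d=imaging.get_image("wrist")
hsv=cv2.cvtColor(img,cv2.COLOR_RGB2HSV).astype(int); V=hsv[...,2]
yy,xx=np.mgrid[:420,:560]
holes=[]
for (u,v) in [(213,185),(257,185),(352,185),(390,185)]:
    w=(abs(xx-u)<8)&(abs(yy-v)<8); wt=np.where(w,np.clip(130-V,0,None),0).astype(float)
    pc=[(wt*xx).sum()/wt.sum(),(wt*yy).sum()/wt.sum()]; holes.append(at_z(c,pc,.0595)); print("hole",np.round(pc,2),holes[-1].round(4),d[int(pc[1]),int(pc[0])])
ax=holes[3]-holes[0]; ax=ax[:2]/np.linalg.norm(ax[:2]); print("ax",ax,np.degrees(np.arctan2(ax[1],ax[0])))
b=(hsv[...,0]>100)&(hsv[...,0]<125)&(hsv[...,1]>180)&(xx>250)&(xx<350)&(yy>163)&(yy<206)
cols=np.where(b[175:178].all(0))[0]; print("blue cols",cols.min(),cols.max())
e=[at_z(c,[cols.min()-.5,176],.066),at_z(c,[cols.max()+.5,176],.066)]; print(e,np.linalg.norm(e[1]-e[0]))
mid=(e[0]+e[1])/2
# knob top
k=(V<60)&(xx>285)&(xx<328)&(yy>170)&(yy<212); 
ys,xs=np.where(k); print("knob box",xs.min(),xs.max(),ys.min(),ys.max())
P=np.array([at_d(c,[x,y],d[y,x]) for x,y in zip(xs,ys)]); P=P[abs(P[:,2]-.116)<.004]; kp=(P.min(0)+P.max(0))/2; print("knob",len(P),P.mean(0),kp)
h0=np.array(holes)
for h in holes: print("along rel blue mid",(h-mid)[:2]@ax,"rel knob",(h-P.mean(0))[:2]@ax)
n=np.array([ax[1],-ax[0]]); print("lateral knob vs line",(P.mean(0)-holes[0])[:2]@n)
s=manip.get_state(); print(s["tcp_pos"])
E
```

```text
hole [212.56 184.11] [ 0.5777 -0.0723  0.0595] 0.40917605
hole [256.59 184.13] [ 0.5827 -0.0214  0.0595] 0.40746194
hole [351.69 184.3 ] [0.5934 0.0884 0.0595] 0.40853432
hole [389.71 184.41] [0.5978 0.1324 0.0595] 0.40716642
ax [0.09773324 0.99521265] 84.39134486531212
blue cols 269 337
[array([ 0.57356108, -0.00650096,  0.066     ]), array([0.58108143, 0.07148757, 0.066     ])] 0.0783502831165243
knob box 293 318 177 205
knob 66 [0.58359178 0.02977869 0.11500972] [0.58718064 0.03114344 0.11473387]
along rel blue mid -0.10424454870221478 rel knob -0.10215577126421159
along rel blue mid -0.053157913808721 rel knob -0.051069136370717805
along rel blue mid 0.057230350458149684 rel knob 0.05931912789615288
along rel blue mid 0.10138738916713766 rel knob 0.10347616660514086
lateral knob vs line -0.004129684816667526
[0.58340149 0.00094177 0.2937734 ]
```

>>> carry_out(deltas=[-0.0085,0.155,0.5,0,0,0,1,-0.0085,0.155,0.95,0,0,0,1,-0.0085,0.155,0.95,0,0,0,1,-0.0085,0.155,0.95,0,0,0,1,-0.0085,0.155,0.95,0,0,0,1,-0.0085,0.155,0.95,0,0,0,1])

```text
clock: 3.75
tcp_pos: [0.5885, 0.0306, 0.1048]
tool_rot: [-0.0, 0.048, 0.999, -0.0]
ft_force: [0.5, -0.5, 1.4]
width: 0.996
gripper_force: 0.0
```

>>> carry_out(deltas=[0,0,0.1,0,0,0,-0.3,0,0,0.1,0,0,0,-0.3,0,0,0.1,0,0,0,-0.3,0,0,0.1,0,0,0,-0.3,0,0,0.1,0,0,0,-0.3,0,0,0.1,0,0,0,-0.3])

```text
clock: 4.35
tcp_pos: [0.589, 0.0296, 0.0847]
tool_rot: [0.0, 0.048, 0.999, 0.0]
ft_force: [-0.0, 0.2, 0.6]
width: 0.506
gripper_force: 0.0
```

```bash
python3 - <<'E'
from h import *
s=manip.get_state(); print(s["clock"],s["tcp_pos"],s["tool_rot"],s["ft_force"],s["width"])
img,d=imaging.get_image("wrist"); save("pics/w2.png",img)
E
```

```text
4.35 [0.58896791 0.02962392 0.08469804] [4.79099303e-04 4.83012430e-02 9.98832699e-01 2.27768620e-05] [-0.00999346  0.15972745  0.61840424] 0.5064554503896478
```

View pics/w2.png

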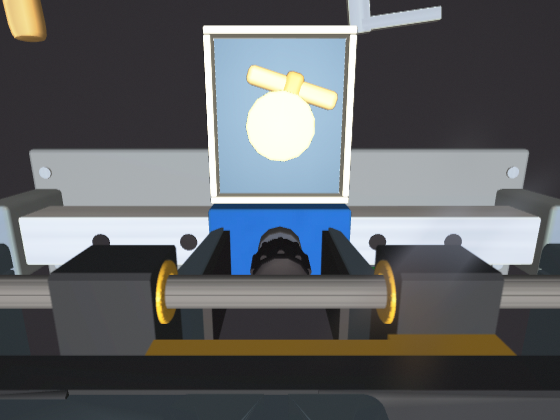

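The fingers straddle the knob, which spans columns 253–309. The finger edges lie near 218 and 341, so it is well centred. I'll close gently.

>>> carry_out(deltas=[0,0,0,0,0,0,-0.38,0,0,0,0,0,0,-0.38,0,0,0,0,0,0,-0.38,0,0,0,0,0,0,-0.38])

```text
clock: 4.8
tcp_pos: [0.5886, 0.0297, 0.0839]
tool_rot: [0.0, 0.048, 0.999, 0.0]
ft_force: [1.0, 1.1, 1.2]
width: 0.317
gripper_force: 0.6
```

```bash
python3 - <<'E'
from h import *
s=manip.get_state(); print(s["clock"],s["tcp_pos"],s["ft_force"],s["width"]*91)
img,d=imaging.get_image("wrist"); save("pics/w3.png",cv2.resize(img[200:320,160:400],None,fx=3,fy=3))
E
```

```text
4.8 [0.58863931 0.02972694 0.08394432] [0.95033809 1.14860306 1.18217477] 28.86239227683353
```

View pics/w3.png

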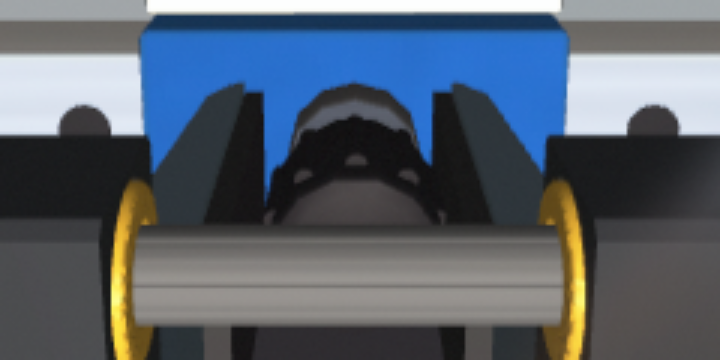

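The finger edges are at 264 and 432 (middle 348) and the knob centre is near 355. I shift 0.8 mm towards +y, then grip.

>>> carry_out(deltas=[0,0.004,0,0,0,0,-0.38,0,0.004,0,0,0,0,-0.42,0,0.004,0,0,0,0,-0.45,0,0.004,0,0,0,0,-0.45])

```text
clock: 5.25
tcp_pos: [0.5886, 0.0306, 0.0839]
tool_rot: [-0.0, 0.048, 0.999, 0.0]
ft_force: [0.7, 3.4, 0.6]
width: 0.28
gripper_force: 29.3
```

>>> carry_out(deltas=[0,0,0,0,0,0,-1,0,0,0,0,0,0,-1,0,0,0,0,0,0,-1,0,0,0,0,0,0,-1])

```text
clock: 5.65
tcp_pos: [0.5887, 0.0306, 0.0839]
tool_rot: [-0.0, 0.048, 0.999, 0.0]
ft_force: [0.2, 5.8, -0.8]
width: 0.278
gripper_force: 30.0
```

>>> carry_out(deltas=[0,0,-0.03,0,0,0,-1,0,0,-0.065,0,0,0,-1,0,0,-0.065,0,0,0,-1,0,0,-0.065,0,0,0,-1])

```text
clock: 6.05
tcp_pos: [0.5885, 0.0303, 0.0966]
tool_rot: [0.0, 0.048, 0.999, -0.0]
ft_force: [2.8, -0.0, -10.0]
width: 0.281
gripper_force: 30.0
```

>>> carry_out(deltas=[0,-0.02,0,0,0,0,-1,0,-0.06,0,0,0,0,-1,0,-0.12,0,0,0,0,-1,0,-0.18,0,0,0,0,-1,0,-0.24,0,0,0,0,-1,0,-0.3,0,0,0,0,-1,0,-0.36,0,0,0,0,-1,0,-0.42,0,0,0,0,-1,0,-0.46,0,0,0,0,-1,0,-0.485,0,0,0,0,-1,0,-0.495,0,0,0,0,-1,0,-0.495,0,0,0,0,-1,0,-0.495,0,0,0,0,-1])

```text
clock: 7.35
tcp_pos: [0.5791, -0.068, 0.0969]
tool_rot: [-0.0, 0.048, 0.999, -0.0]
ft_force: [1.2, -1.1, -10.2]
width: 0.278
gripper_force: 30.0
```

```bash
python3 - <<'E'
from h import *
s=manip.get_state(); print(s["clock"],s["tcp_pos"],s["ft_force"])
img,d=imaging.get_image("wrist"); save("pics/w4.png",img)
E
```

```text
7.35 [ 0.57909224 -0.06798079  0.09691614] [  1.22977007  -1.09869924 -10.2186641 ]
```

View pics/w4.png

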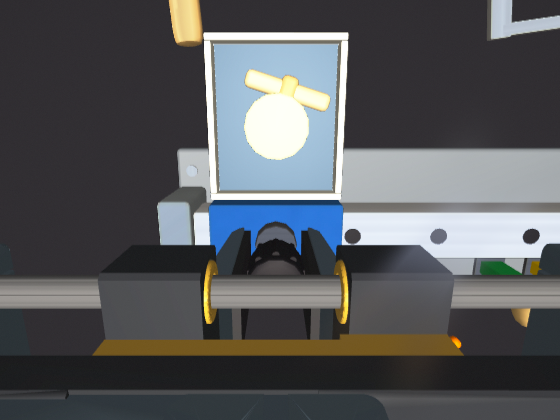

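The vertebra is still in its tray and the tube has moved about 99 mm. I lower the pin nearly onto the face, then open the fingers just enough to cage the knob.

>>> carry_out(deltas=[0,0,0.021,0,0,0,-1,0,0,0.021,0,0,0,-1,0,0,0.021,0,0,0,-0.38,0,0,0.021,0,0,0,-0.38,0,0,0.021,0,0,0,-0.38,0,0,0.021,0,0,0,-0.38])

```text
clock: 8.0
tcp_pos: [0.5794, -0.0681, 0.0931]
tool_rot: [0.0, 0.048, 0.999, -0.0]
ft_force: [-0.3, -0.9, 0.1]
width: 0.307
gripper_force: 0.0
```

>>> carry_out(deltas=[0,-0.005,0,0,0,0,-0.38,0,-0.01,0,0,0,0,-0.38,0,-0.01,0,0,0,0,-0.38])

```text
clock: 8.3
tcp_pos: [0.5791, -0.0699, 0.0929]
tool_rot: [0.0, 0.048, 0.999, 0.0]
ft_force: [0.6, 2.9, 0.6]
width: 0.31
gripper_force: 1.8
```

>>> carry_out(deltas=[0,-0.0025,0,0,0,0,-0.38,0,-0.005,0,0,0,0,-0.38,0,-0.005,0,0,0,0,-0.38])

```text
clock: 8.6
tcp_pos: [0.579, -0.0708, 0.0928]
tool_rot: [0.0, 0.048, 0.999, 0.0]
ft_force: [1.0, 5.3, -0.3]
width: 0.307
gripper_force: 2.8
```

>>> carry_out(deltas=[0,-0.0025,0,0,0,0,-0.38,0,-0.005,0,0,0,0,-0.38,0,-0.005,0,0,0,0,-0.38])

```text
clock: 8.9
tcp_pos: [0.5787, -0.0722, 0.0927]
tool_rot: [-0.0, 0.048, 0.999, -0.0]
ft_force: [0.6, 2.0, -0.2]
width: 0.31
gripper_force: 0.6
```

>>> carry_out(deltas=[0,-0.0025,0,0,0,0,-0.38,0,-0.005,0,0,0,0,-0.38,0,-0.005,0,0,0,0,-0.38])

```text
clock: 9.2
tcp_pos: [0.5786, -0.0732, 0.0927]
tool_rot: [-0.0, 0.048, 0.999, -0.0]
ft_force: [-0.7, 0.8, -0.8]
width: 0.312
gripper_force: 0.2
```

>>> carry_out(deltas=[0,-0.0025,0,0,0,0,-0.38,0,-0.005,0,0,0,0,-0.38,0,-0.005,0,0,0,0,-0.38])

```text
clock: 9.5
tcp_pos: [0.5785, -0.0741, 0.0928]
tool_rot: [-0.0, 0.048, 0.999, 0.0]
ft_force: [0.1, 1.1, -0.1]
width: 0.311
gripper_force: 0.8
```

>>> carry_out(deltas=[0,-0.0025,0,0,0,0,-0.38,0,-0.005,0,0,0,0,-0.38,0,-0.005,0,0,0,0,-0.38])

```text
clock: 9.8
tcp_pos: [0.5785, -0.0745, 0.0928]
tool_rot: [-0.0, 0.048, 0.999, 0.0]
ft_force: [0.6, 8.1, 0.9]
width: 0.309
gripper_force: 4.1
```

```bash
cat > k.py <<'E'
from h import *
s=manip.get_state(); c=cam("wrist"); img,d=imaging.get_image("wrist"); 
print(s["tcp_pos"],s["ft_force"])
print("column of heights at u=276:",[(v,at_d(c,[276,v],d[v,276])[2].round(4)) for v in range(210,280,5)])
hsv=cv2.cvtColor(img,cv2.COLOR_RGB2HSV).astype(int)
b=(hsv[...,0]>100)&(hsv[...,0]<125)&(hsv[...,1]>180)
r=np.where(b[208:214].all(0))[0]; r=r[(r>150)&(r<400)]; e=[at_z(c,[r.min()-.5,211],.066),at_z(c,[r.max()+.5,211],.066)]; m=(e[0]+e[1])/2
print("blue mid",m, "shift",(m[:2]-[.5776+0,.0318])@[.0977,.9952], np.linalg.norm(e[1]-e[0]))
E
python3 k.py
```

```text
[ 0.57848493 -0.07450946  0.09280752] [0.59707035 8.07083866 0.91504803]
column of heights at u=276: [(210, np.float64(0.0667)), (215, np.float64(0.0671)), (220, np.float64(0.0672)), (225, np.float64(0.0718)), (230, np.float64(0.0787)), (235, np.float64(0.0975)), (240, np.float64(0.1042)), (245, np.float64(0.1111)), (250, np.float64(0.1143)), (255, np.float64(0.1172)), (260, np.float64(0.1164)), (265, np.float64(0.1163)), (270, np.float64(0.1163)), (275, np.float64(0.1847))]
blue mid [ 0.55960906 -0.07176333  0.066     ] shift -0.10482393652136308 0.07810470270215025
```

Fy rose to 8 N and the knob top is at 0.116 m, which is the home height. The tube shift of −0.105 m matches the hole, so the pin has dropped in. I open the fingers and retreat upwards.

>>> carry_out(deltas=[0,0.005,0,0,0,0,-0.2,0,0.005,0,0,0,0,0.3,0,0.005,0,0,0,0,0.3,0,0.005,0,0,0,0,0.3,0,0.005,0,0,0,0,0.3,0,0.005,-0.1,0,0,0,0.3,0,0.005,-0.3,0,0,0,0.3,0,0.005,-0.5,0,0,0,0.3,0,0.005,-0.7,0,0,0,0.3,0,0.005,-0.9,0,0,0,0.3,0,0.005,-0.9,0,0,0,0.3,0,0.005,-0.9,0,0,0,0.3])

```text
clock: 11.05
tcp_pos: [0.5788, -0.0741, 0.2734]
tool_rot: [0.001, 0.048, 0.999, -0.0]
ft_force: [0.2, 0.6, 0.6]
width: 0.654
gripper_force: 0.0
```

```bash
python3 - <<'E'
from h import *
s=manip.get_state(); print(s["clock"],s["tcp_pos"],s["ft_force"],s["width"])
c=cam("wrist"); img,d=imaging.get_image("wrist"); save("pics/w5.png",img)
Z=[]
for v in range(120,260):
  for u in range(240,320):
    if d[v,u]>0:
      P=at_d(c,[u,v],d[v,u])
      if .09<P[2]<.14 and np.hypot(P[0]-.578,P[1]+.073)<.025: Z.append(P)
Z=np.array(Z); print("knob top z",np.percentile(Z[:,2],[50,80,95]), "centre",Z[Z[:,2]>.112].mean(0))
E
```

```text
11.05 [ 0.57880109 -0.07414399  0.27340559] [0.24333797 0.59518664 0.62545846] 0.653827242383993
knob top z [0.11628004 0.11707728 0.11780797] centre [ 0.57723562 -0.07320681  0.11627875]
```

View pics/w5.png

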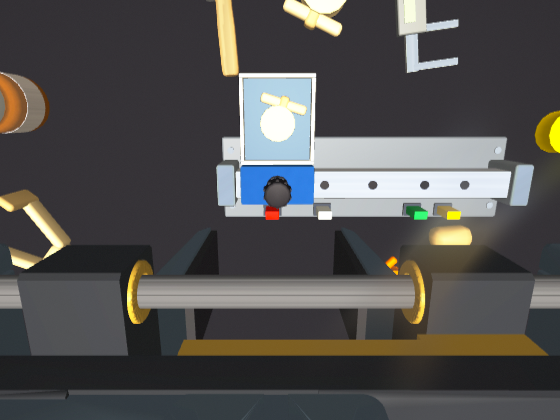

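The knob is home: its top is at 0.116 m, at (277,190) beside the red tab (272,214). The vertebra is in its tray at (277,122), and the gripper is clear.

```bash
python3 -c "
from station import manip
print(manip.sign_off())"
```

```text
the job is handed in; nothing more can be done
None
```

The vertebra is at the red station: the plunger is fully home in the hole beside the red tab and the tube is locked. The gripper is clear, and I handed the job in at about 11 s.

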